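Lay the long sample tube in the V-cradle and chock it

TASK

Take the long steel sample tube from the drying rack and lay it, centred, in the two V-supports of the cradle. Then stand the wooden wedge on the cradle's base plate, on the side where the Vs are low, midway between the two V-supports and square to the tube, and slide it thin end first under the tube's flank until it is up against the tube, so that the tube cannot roll out. Leave the short tube lying in the rack.

Things in the scene. Friction and masses are not known exactly. Their poses are not given: they have to be found in the camera images.
- long_tube_center (a point): Centre of the long steel tube with black end caps: 36 mm diameter, 190 mm long, 0.35 kg, y along it (it may be rolled: x, z anywhere). It lies in one of two parallel slots, 96 mm apart, of a low grey drying rack, centre 30 mm above the bench, on two 12 mm wide bars 38 mm either side of the rack's middle (ribs up to 18 mm high); its middle 50 mm is free for fingers down to 5 mm above the bench.
- short_tube_center (a point): Centre of the short tube, to be left alone: same look and 36 mm diameter, but 100 mm long; it lies in the other slot of the rack, parallel to the long one; y runs along it.
- chock_grip (a point): Grip point of the wooden wedge, 80 g: 54 mm long (x), 34 wide (y, grip across it), 40 high. Mid-width, 20 mm above the underside, 18 mm from the upright back face; x points to the 4 mm thin end, 36 mm ahead. Top flat for 12 mm from the back, then a straight slope. It stands on the bench between rack and cradle, thin end roughly away from the robot.
- cradle: Origin on the bench below the seated tube's axis, which runs along y at 40 mm height; z up. Level 8 mm plate, x -110 to 55, y +-100 mm. Black V-supports, 12 mm thick, at y +-76 (140 mm clear between): low on the -x side, towards the robot (33 mm high, to x -26), high on +x (50 mm, to x 48). Wedge on the plate just touching the tube: grip point at x -31, height 28 mm, its thin end under the tube.
There are look-alikes about, which are no part of the job. Of the things like the part that bears chock_grip, leave any that is blue or pink; of the rest the smaller one is meant.

How it is judged:
By the outcome, as a careful person would: the job done as asked, in the order asked, and still so for the second after the job is handed in, with the robot touching nothing.
It also fails if it takes over 59 s, if anything falls off the work surface, if the arm or the gripper's body presses on something with over 40 N, if the wrist force passes 120 N, or if a joint passes its speed limit or range.

ROBOT

A 7-joint arm with a two-finger parallel gripper is mounted at the origin on the work surface. World frame = base frame: x ahead of the robot, y to its left, z up, the work surface at z = 0. Lengths are in m, angles in degrees, forces in N, time in s.
With the tool pointing down it reaches from about 0.425 to 0.875 m from the base axis. Payload 4.7 kg.
Tool frame: the origin (TCP) lies on the front face of the gripper's body, between the roots of the fingers; the fingertips stand 70 mm ahead of it and the grasp point (between the pads) lies 51 mm ahead of it (tip_extent is the distance from the TCP to the fingertips, in m); z points along the fingers, y is the direction in which the jaws open and shut (so a half turn about z gives the same grasp; the last joint's range is limited). The gripper opens to 87 mm and grips with 3 to 60 N. Pads are 19 mm wide; open, the fingers measure 117 mm over their backs; the gripper's body (75 mm by 190 mm) begins 51 mm behind the grasp point.
Start: joints at [66.297, 18.392, -4.016, 83.108, 1.295, 78.541, -3.26], TCP at [0.27, -0.591, 0.292] pointing down, gripper open.
Joint ranges: [-163.93, 163.93], [-17.29, 119.83], [-79.2, 71.16], [3.27, 140.29], [-89.18, 269.18], [5.43, 117.66], [-154.24, 154.24]. Speed limits (degrees/s): [147.25, 147.25, 180, 180, 180, 180, 180].

INTERFACE

Orientations are given as [roll, pitch, yaw] about the fixed x, y, z axes, in that order (R = Rz(yaw) Ry(pitch) Rx(roll)).
In Python, from cell import * gives the robot as it stands.
- The arm moves only by the tool carry_out, never from a script. Its argument "increments" is text: rows parted by semicolons, each of 7 numbers parted by spaces: the opening, from 0 (shut) to 1 (fully open), then the shift along the tool's x, y, z in m, then the turn, a rotation vector about the tool's x, y, z in degrees. A call has 1 to 20 rows; each row shifts and turns the pose as measured when the row begins, along the tool's axes as they then stand; what a row does not reach is not made up. A row lasts 1/8 s, in which the tool goes at most 62.5 mm and 10.7 degrees, less where a joint would pass 70% of its speed; a pose out of reach is approached as far as the arm can. A call is refused whole if a number of a shift passes 0.0625 or a number of a turn 10.7, either way. A call with a gripper value outside its range is refused whole. The fingers move at their own pace and stop on an object; "force" is the grip in N (left out, the last holds). Time passes only in rows, so rows that do not move let the fingers close. It gives the time, the measured TCP pose, the force and the opening at its end, in the units of the state.
- get_obs(): the state, without advancing time (a new reading comes with each control period).
- read_camera(name): name is "scene" or "top" or "wrist"; returns a dict with "img" (420x560x3 uint8, blue, green, red), "fx", "fy", "cx", "cy" (pixels), "world_from_camera" (4x4, takes a point from camera to world coordinates). Camera axes: x right, y down, z forward; pixel columns grow to the right and rows downward; lengths in m; the calibration is good to about 2 mm. A picture is of the moment at which its call begins. There is no depth.
- sign_off(): hands the job in, once; it reports no verdict.
Trained networks look in a picture, given as the dict that the camera call returned (one of the last four; its "shot" number tells which), for a name from the list of things; names that differ only in an ending like _2 or _b are one class to them, and where a whole thing is asked for, a point or a joint stands for the part that bears it (a point fixed in the world has none). Each returns a list of dicts, best first, with "confidence" (0 to 1); they miss things now and then, are a little off and sometimes report something else, mostly with a low value. They report only what shows in the picture. A call takes as long as a camera call. They do not tell look-alikes from the thing itself.
- masks_of(target, picture): "pixels" (420x560 bool, what is visible of it) and "bbox" ([left, top, right, bottom] in pixels, round what is visible of it).
The state is a dict: "time_s": time; "qpos": joint angles; "joint_velocities": joint speeds; "effort": joint torques, N m; "tool_pos": TCP position; "tool_rot": TCP orientation; "force": force on the tool from outside, world axes, zero at the start; "wrist_torque": the same for the moment, N m; "grip_width": finger opening in m.
Only numpy, scipy, OpenCV 4.12 (cv2) and the standard library are available. Lean on these libraries where they do the work, as an engineer would, in place of code of your own. Each camera call takes 0.05 s, during which the arm holds its last target.

## Working session

There is one attempt and no reset: what is moved stays moved. The work goes in short steps, Python scripts to look and compute and a tool call to move; the robot and the scene stay as the last step left them, time stands still between calls to the robot, and variables do not carry over. Pictures are saved under pics/ and viewed, and the job is handed in when it is done.

Besides the shell and the picture viewer there is one more tool, called by a JSON object that holds its "name" and its "arguments". carry_out: Moves the arm, as the interface text tells. Its arguments: {"type":"object","properties":{"increments":{"type":"string"},"force":{"type":"number"}},"required":["increments"]}

```bash
ls; mkdir -p pics
python3 - <<'E'
from cell import *
import cv2
o=get_obs(); print(o)
for n in ("scene","top"):
    p=read_camera(n); cv2.imwrite(f"pics/{n}0.png",p["img"]); print(n,p["fx"],p["cx"],p["cy"],p["world_from_camera"].round(3).tolist() if hasattr(p["world_from_camera"],'round') else p["world_from_camera"])
    for t in ("long_tube_center","short_tube_center","chock_grip","cradle"):
        for m in masks_of(t,p): print(n,t,round(m["confidence"],2),m["bbox"],int(m["pixels"].sum()))
E
```

```text
pics
{'time_s': 0.0, 'qpos': array([66.29714121, 18.43826435, -4.01483256, 83.17646123,  1.29627941,
       78.5417084 , -3.25986631]), 'joint_velocities': array([-0.06763254, -0.00523833,  0.02775324, -0.04745791,  0.02929731,
        0.03623217,  0.08834391]), 'effort': array([-4.98085483e-04, -4.91291392e+01, -4.04096385e-01, -3.12528384e+01,
       -6.39036368e-02,  4.38928034e-02,  1.81639948e-04]), 'tool_pos': array([ 0.26942672, -0.59105089,  0.29115666]), 'tool_rot': array([-1.79888882e+02,  7.38067202e-03,  2.45123759e+01]), 'force': array([ 0.70954698,  0.29408741, -0.40116252]), 'wrist_torque': array([-0.02539108, -0.00929182, -0.04902931]), 'grip_width': 0.08727297153767281}
scene 482.2637739881042 281.60401091492525 206.20145462597358 [[-0.83, 0.445, -0.337, 0.81], [0.558, 0.642, -0.526, 0.494], [-0.018, -0.624, -0.781, 0.807], [0.0, 0.0, 0.0, 1.0]]
scene long_tube_center 0.93 [171.6, 140.2, 240.4, 194.0] 1205
scene short_tube_center 0.69 [217.3, 128.0, 257.3, 159.8] 622
scene chock_grip 0.89 [328.5, 204.3, 373.0, 242.3] 1138
scene chock_grip 0.73 [221.8, 220.9, 255.1, 256.2] 659
scene chock_grip 0.64 [300.1, 163.9, 338.2, 196.7] 884
scene chock_grip 0.58 [271.1, 192.9, 295.1, 230.7] 575
scene cradle 0.73 [296.1, 263.4, 430.0, 393.3] 10098
top 481.1874029335148 279.5810136564125 206.9244036974096 [[-0.016, -0.982, 0.186, 0.306], [-1.0, 0.016, 0.0, -0.014], [-0.003, -0.186, -0.983, 1.082], [0.0, 0.0, 0.0, 1.0]]
top long_tube_center 0.9 [328.2, 165.5, 417.8, 201.9] 1389
top short_tube_center 0.94 [359.7, 214.1, 407.0, 241.5] 754
top chock_grip 0.87 [222.9, 248.8, 262.7, 285.8] 860
top chock_grip 0.81 [274.4, 207.2, 295.8, 231.3] 398
top chock_grip 0.67 [271.6, 159.8, 295.3, 186.8] 411
top chock_grip 0.62 [281.8, 261.0, 321.3, 287.2] 836
top cradle 0.95 [113.8, 172.6, 211.9, 254.0] 6255
```

View pics/scene0.png

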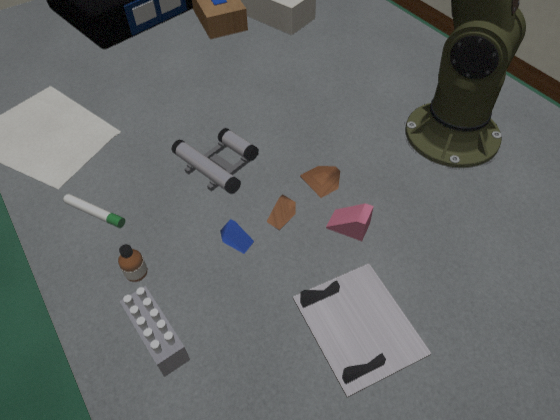

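View pics/top0.png

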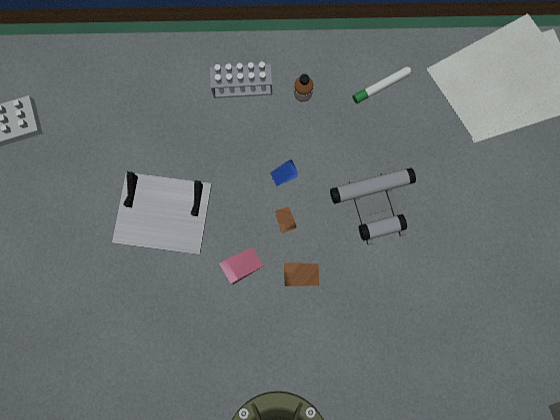

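Run:
```python
import cv2
a=cv2.imread("pics/top0.png")[150:300,215:425]
cv2.imwrite("pics/top0c.png",cv2.resize(a,None,fx=3.8,fy=3.8,interpolation=cv2.INTER_CUBIC))
a=cv2.imread("pics/scene0.png")[120:270,165:385]
cv2.imwrite("pics/scene0c.png",cv2.resize(a,None,fx=3.6,fy=3.6,interpolation=cv2.INTER_CUBIC))
```

```text
(no output)
```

View pics/top0c.png

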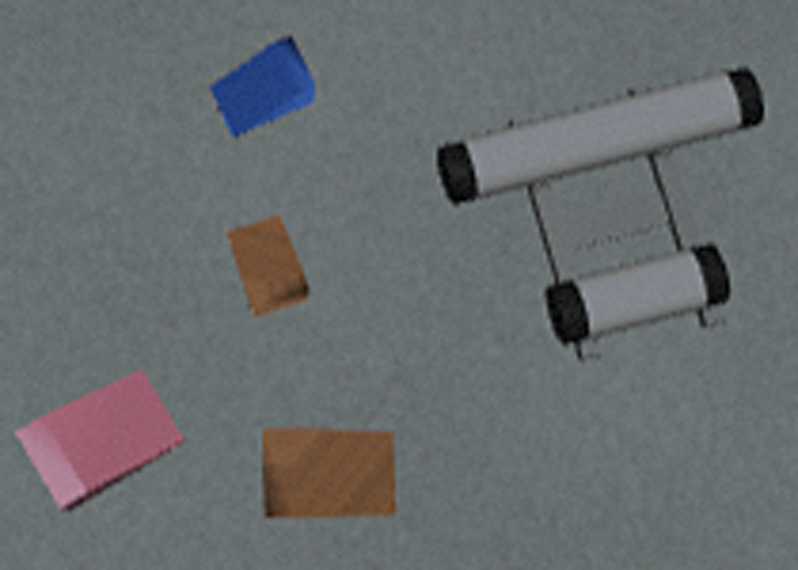

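View pics/scene0c.png

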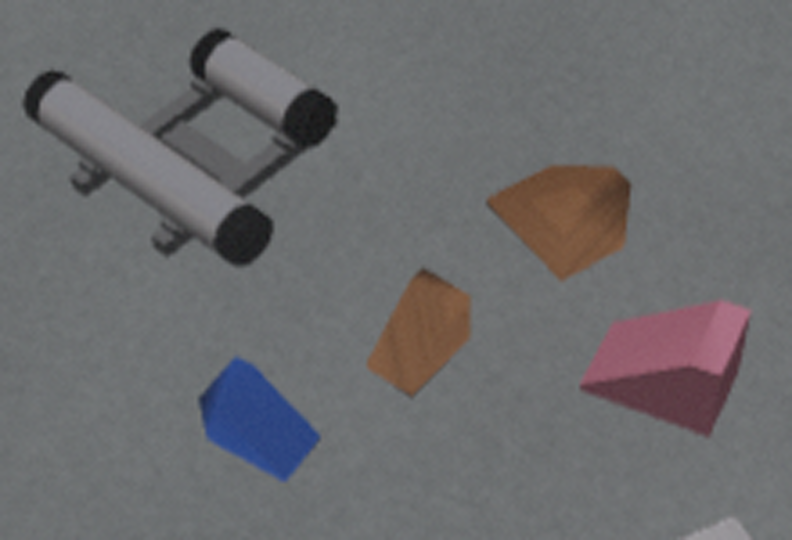

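The wedge candidates in the top view are small brown (285,219), large brown (302,274), pink (241,266) and blue (284,173). Blue and pink are excluded. Of the two brown ones, the smaller at (285,219) is meant; its dark upright back faces the robot and its thin end points away, as described. The long tube is at (373,186), the short tube at (383,228) and the cradle at (163,213). The cradle's tall V arms appear on the far side. Next I fit the models to the masks.

```bash
cat > h.py <<'E'
import numpy as np, cv2
from scipy.optimize import minimize
S=4
def proj(p,X):
    T=np.linalg.inv(np.array(p["world_from_camera"])); Y=X@T[:3,:3].T+T[:3,3]
    return np.c_[p["fx"]*Y[:,0]/Y[:,2]+p["cx"],p["fy"]*Y[:,1]/Y[:,2]+p["cy"]]
def render(p,parts):
    m=np.zeros((420*S,560*S),np.uint8)
    for X in parts:
        h=cv2.convexHull(((proj(p,X)+.5)*S-.5).astype(np.float32))
        cv2.fillConvexPoly(m,np.round(h*16).astype(np.int32),255,shift=4)
    return cv2.resize(m,(560,420),interpolation=cv2.INTER_AREA)/255.
def Rz(a): c,s=np.cos(np.radians(a)),np.sin(np.radians(a)); return np.array([[c,-s,0],[s,c,0],[0,0,1]])
def tube(L,r=.018):
    t=np.linspace(0,2*np.pi,40,endpoint=False)
    return [np.concatenate([np.c_[r*np.cos(t),np.full(40,s*L/2),r*np.sin(t)] for s in(-1,1)])]
def wedge(): # origin at grip point
    pr=[(-.018,-.02),(.036,-.02),(.036,-.016),(-.006,.02),(-.018,.02)]
    return [np.array([(x,s*.017,z) for x,z in pr for s in(-1,1)])]
def box(x0,x1,y0,y1,z0,z1): return np.array([(x,y,z) for x in(x0,x1) for y in(y0,y1) for z in(z0,z1)])
def cradle():
    P=[box(-.110,.055,-.1,.1,0,.008)]
    for s in(-1,1):
        y0,y1=s*.076-.006,s*.076+.006
        # V: low arm top at x -.026 z .033, centre bottom ~z .0146, high arm top z .050
        for pr in ([(-.026,0),(-.026,.033),(-.02,.033),(0,.016),(0,0)],[(0,0),(0,.016),(.034,.05),(.048,.05),(.048,0)]):
            P.append(np.array([(x,y,z) for x,z in pr for y in(y0,y1)]))
    return P
def place(parts,x,y,z,yaw): return [X@Rz(yaw).T+[x,y,z] for X in parts]
def fit(views,parts,z,g,free=(1,1,1)):
    def cost(v): return sum(np.abs(render(p,place(parts,v[0],v[1],z,v[2]*1000))-m).sum() for p,m in views)
    best=None
    for d in (.012,.004):
        g0=np.array([g[0],g[1],g[2]/1000]); sx=np.array([g0]+[g0+d*np.eye(3)[i] for i in range(3)])
        r=minimize(cost,g0,method="Nelder-Mead",options=dict(initial_simplex=sx,xatol=1e-5,fatol=.05,maxiter=250)); g=[r.x[0],r.x[1],r.x[2]*1000]
    return np.array(g),r.fun,[ (p["shot"],m.sum()) for p,m in views]
def ray(p,u,v,z):
    T=np.array(p["world_from_camera"]); d=T[:3,:3]@[(u-p["cx"])/p["fx"],(v-p["cy"])/p["fy"],1]
    return T[:3,3]+d*(z-T[2,3])/d[2]
E
cat > fit1.py <<'E'
from cell import *; from h import *
ps={n:read_camera(n) for n in("scene","top")}
mk=lambda n,t,c: min(masks_of(t,ps[n]),key=lambda m:abs((m["bbox"][0]+m["bbox"][2])/2-c[0])+abs((m["bbox"][1]+m["bbox"][3])/2-c[1]))
D={"long_tube_center":((206,167),(373,184),tube(.19),.030),"short_tube_center":((237,144),(383,228),tube(.1),.030),
"chock_grip":((283,212),(285,219),wedge(),.020),"cradle":((363,328),(163,213),cradle(),0)}
ov={n:ps[n]["img"].copy() for n in ps}
for t,(cs,ct,parts,z) in D.items():
    ms,mt=mk("scene",t,cs)["pixels"].astype(float),mk("top",t,ct)["pixels"].astype(float)
    V=[(ps["scene"],ms),(ps["top"],mt)]
    g=ray(ps["top"],*ct,z); yaw0={"chock_grip":10,"cradle":0}.get(t,10)
    for nm,vv in(("both",V),("scene",V[:1]),("top",V[1:])):
        r,f,a=fit(vv,parts,z,[g[0],g[1],yaw0]); print(t,nm,r.round(4),round(f,1),a)
        if nm=="both":
            for n in ps:
                for X in place(parts,r[0],r[1],z,r[2]):
                    cv2.polylines(ov[n],[np.round(cv2.convexHull(proj(ps[n],X).astype(np.float32))*16).astype(np.int32)],True,(0,255,255),1,cv2.LINE_AA,4)
for n in ps:
    c=ov[n][120:400,160:440] if n=="scene" else ov[n][150:300,105:425]
    cv2.imwrite(f"pics/{n}_ov.png",cv2.resize(c,None,fx=2.1 if n=="scene" else 2.5,fy=2.1 if n=="scene" else 2.5,interpolation=cv2.INTER_CUBIC))
E
python3 fit1.py
```

```text
long_tube_center both [ 0.5513 -0.2224 13.9006] 149.7 [(3, np.float64(1284.0)), (4, np.float64(1369.0))]
long_tube_center scene [ 0.5513 -0.2221 13.9339] 59.7 [(3, np.float64(1284.0))]
long_tube_center top [ 0.5513 -0.2214 13.9002] 87.6 [(4, np.float64(1369.0))]
short_tube_center both [ 0.457  -0.2391 13.7559] 112.7 [(3, np.float64(662.0)), (4, np.float64(743.0))]
short_tube_center scene [ 0.457  -0.2391 13.723 ] 48.7 [(3, np.float64(662.0))]
short_tube_center top [ 0.457  -0.2384 13.7226] 63.2 [(4, np.float64(743.0))]
chock_grip both [ 0.473  -0.0273 17.3412] 67.0 [(3, np.float64(595.0)), (4, np.float64(392.0))]
chock_grip scene [ 0.4724 -0.0277 20.7198] 35.2 [(3, np.float64(595.0))]
chock_grip top [ 0.4739 -0.0271 16.3377] 22.3 [(4, np.float64(392.0))]
cradle both [ 0.529   0.2508 -8.3092] 449.6 [(3, np.float64(10122.0)), (4, np.float64(6155.0))]
cradle scene [ 0.5289  0.2507 -8.2604] 161.1 [(3, np.float64(10122.0))]
cradle top [ 0.53    0.2497 -8.5475] 271.1 [(4, np.float64(6155.0))]
```

View pics/scene_ov.png

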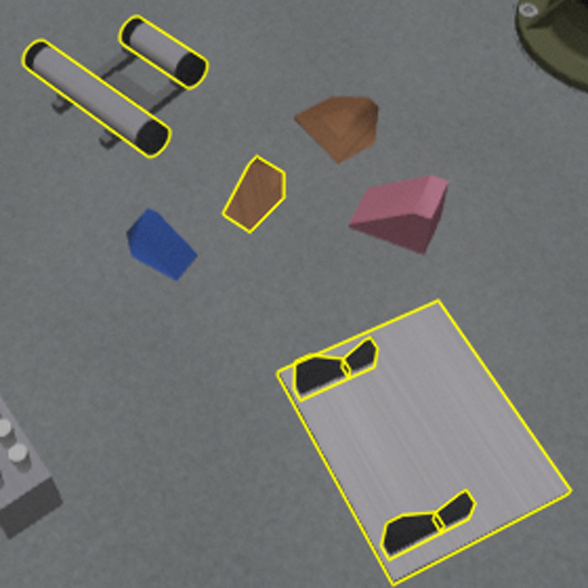

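View pics/top_ov.png

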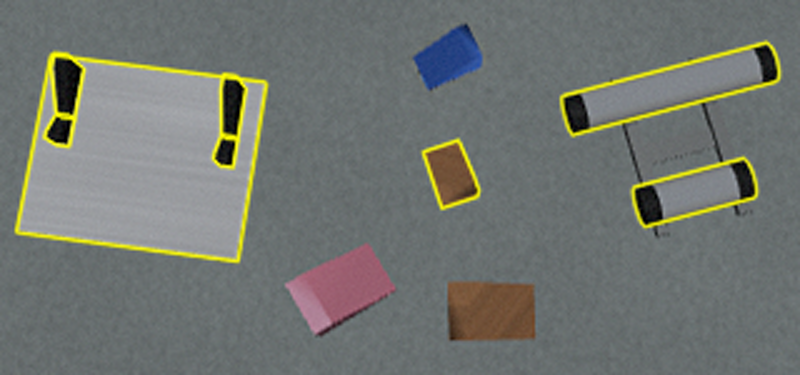

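The fits agree within about 1 mm across views. The heights hold and the tube spacing is 96 mm. Moving above the long tube.

{"name": "carry_out", "arguments": {"increments": "1 0 0 0 0 0 -9.9;1 0 0 0 0 0 -9.9;1 0 0 0 0 0 -9.9;1 0 0 0 0 0 -9.9;1 0 0 0 0 0 -9.9;1 0 0 0 0 0 -9.9;1 0 0 0 0 0 -9.9;1 0 0 0 0 0 -9.9;1 0.036 0.045 0.012 0 0 0;1 0.036 0.045 0.012 0 0 0;1 0.036 0.045 0.012 0 0 0;1 0.036 0.045 0.012 0 0 0;1 0.036 0.045 0.012 0 0 0;1 0.036 0.045 0.012 0 0 0;1 0.036 0.045 0.012 0 0 0;1 0 0 0 0 0 0", "force": 25}}

```text
time_s: 3.0
tool_pos: [0.5076, -0.2533, 0.2061]
tool_rot: [179.9, 0.3, 106.2]
force: [-1.0, -0.3, -0.6]
grip_width: 0.0872
```

```bash
cat > go.py <<'E'
import sys; from cell import *; import numpy as np
# go.py x y z yaw : tool-frame totals to target TCP
x,y,z,yaw=map(float,sys.argv[1:5]); o=get_obs(); p=o["tool_pos"]; r=o["tool_rot"]
ps=np.radians(r[2]); d=np.array([x,y,z])-p; dy=(yaw-r[2]+180)%360-180
print("t",round(o["time_s"],2),"pos",p.round(4),"rot",r.round(2),"q",o["qpos"].round(0),"F",o["force"].round(1),"w",round(o["grip_width"],4))
for nm,a in(("shift in present axes",ps),("shift in axes after turn",np.radians(yaw))):
    print(nm,round(d[0]*np.cos(a)+d[1]*np.sin(a),4),round(d[0]*np.sin(a)-d[1]*np.cos(a),4),round(-d[2],4))
print("turn tool z",round(-dy,2),"tilt: roll,pitch",r[:2].round(2))
E
python3 go.py 0.5513 -0.222 0.20 103.9
```

```text
t 3.0 pos [ 0.5076 -0.2533  0.2061] rot [179.89   0.31 106.18] q [ 49.  14. -29. 101.   7.  67.  34.] F [-1.  -0.3 -0.6] w 0.0872
shift in present axes 0.0179 0.0507 0.0061
shift in axes after turn 0.0199 0.05 0.0061
turn tool z 2.28 tilt: roll,pitch [179.89   0.31]
```

{"name": "carry_out", "arguments": {"increments": "1 0.0095 0.025 0.003 0 0 1.1;1 0.0095 0.025 0.003 0 0 1.1;1 0 0 0 0 0 0"}}

```text
time_s: 3.38
tool_pos: [0.5507, -0.2235, 0.2003]
tool_rot: [179.9, 0.4, 103.8]
force: [-0.5, -0.3, -0.2]
grip_width: 0.0871
```

```bash
python3 go.py 0.5513 -0.222 0.081 103.9
python3 - <<'E'
from cell import *; from h import *
p=read_camera("wrist"); im=p["img"].copy()
ms=masks_of("long_tube_center",p)
for m in ms: print(round(m["confidence"],2),m["bbox"])
m=ms[0]["pixels"].astype(float)
r,f,a=fit([(p,m)],tube(.19),.03,[.5513,-.222,13.9]); print(r.round(4),f,a)
for X in place(tube(.19),r[0],r[1],.03,r[2]): cv2.polylines(im,[np.round(cv2.convexHull(proj(p,X).astype(np.float32))).astype(int)],True,(0,255,255),1)
cv2.imwrite("pics/w1.png",im)
E
```

```text
t 3.38 pos [ 0.5507 -0.2235  0.2003] rot [179.95   0.43 103.79] q [ 44.  17. -30.  97.  10.  67.  26.] F [-0.5 -0.3 -0.2] w 0.0871
shift in present axes 0.0013 0.0009 0.1193
shift in axes after turn 0.0013 0.0009 0.1193
turn tool z -0.11 tilt: roll,pitch [179.95   0.43]
0.72 [261.3, 86.7, 311.8, 290.3]
[ 0.5496 -0.2231 13.8869] 803.1372549019608 [(5, np.float64(8439.0))]
```

View pics/w1.png

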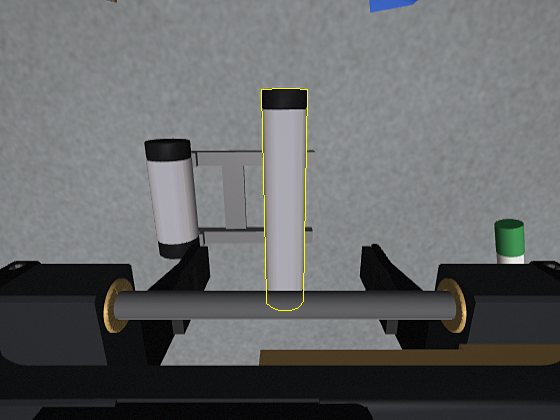

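The wrist view shows the tube between the open fingers (column 285) and agrees with the fit to about 2 mm. Descend and grip.

{"name": "carry_out", "arguments": {"increments": "1 0.001 0.0005 0.04 0 0 0;1 0 0 0.04 0 0 0;1 0 0 0.02 0 0 0;1 0 0 0.012 0 0 0;1 0 0 0.006 0 0 0;1 0 0 0 0 0 0"}}

```text
time_s: 4.22
tool_pos: [0.5477, -0.2348, 0.083]
tool_rot: [179.9, 1.0, 103.1]
force: [0.3, -0.3, 0.8]
grip_width: 0.0871
```

```bash
python3 go.py 0.5513 -0.222 0.081 103.9
```

```text
t 4.22 pos [ 0.5477 -0.2348  0.083 ] rot [179.93   0.96 103.07] q [ 43.  25. -27. 103.  15.  55.  23.] F [ 0.3 -0.3  0.8] w 0.0871
shift in present axes 0.0116 0.0064 0.002
shift in axes after turn 0.0115 0.0066 0.002
turn tool z -0.83 tilt: roll,pitch [179.93   0.96]
```

Drifted about 12 mm along the tube during descent, so I correct before closing.

{"name": "carry_out", "arguments": {"increments": "1 0.0115 0.0065 0.002 0 0.96 -0.8;1 0 0 0 0 0 0"}}

```text
time_s: 4.47
tool_pos: [0.553, -0.2211, 0.0825]
tool_rot: [179.8, 0.0, 104.0]
force: [-0.1, 0.1, 0.6]
grip_width: 0.0871
```

```bash
python3 go.py 0.5513 -0.222 0.081 103.9
```

```text
t 4.47 pos [ 0.553  -0.2211  0.0825] rot [1.7979e+02 3.0000e-02 1.0396e+02] q [ 43.  25. -28. 103.  14.  55.  23.] F [-0.1  0.1  0.6] w 0.0871
shift in present axes -0.0005 -0.0018 0.0015
shift in axes after turn -0.0005 -0.0018 0.0015
turn tool z 0.06 tilt: roll,pitch [1.7979e+02 3.0000e-02]
```

{"name": "carry_out", "arguments": {"increments": "0.6 -0.0005 -0.0018 0.0015 0.2 0 0;0.3 0 0 0 0 0 0;0.3 0 0 0 0 0 0;0.3 0 0 0 0 0 0;0.3 0 0 0 0 0 0;0.3 0 0 0 0 0 0", "force": 25}}

```text
time_s: 5.22
tool_pos: [0.5515, -0.2225, 0.0816]
tool_rot: [180.0, 0.1, 104.0]
force: [-0.8, 0.1, -1.3]
grip_width: 0.0355
```

```bash
python3 go.py 0.5513 -0.222 0.081 103.9
```

```text
t 5.22 pos [ 0.5515 -0.2225  0.0816] rot [1.7998e+02 9.0000e-02 1.0396e+02] q [ 43.  25. -28. 103.  14.  56.  23.] F [-0.8  0.1 -1.3] w 0.0355
shift in present axes 0.0005 -0.0001 0.0006
shift in axes after turn 0.0005 -0.0001 0.0006
turn tool z 0.06 tilt: roll,pitch [1.7998e+02 9.0000e-02]
```

Gripped (35.5 mm). Lift.

{"name": "carry_out", "arguments": {"increments": "0 0 0 -0.01 0 0 0;0 0 0 -0.03 0 0 0;0 0 0 -0.04 0 0 0;0 0 0 -0.04 0 0 0;0 0 0 -0.03 0 0 0;0 0 0 0 0 0 0", "force": 35}}

```text
time_s: 5.98
tool_pos: [0.5496, -0.2213, 0.2353]
tool_rot: [-179.8, -0.1, 104.0]
force: [0.2, 0.8, -3.9]
grip_width: 0.0351
```

```bash
python3 go.py 0.529 0.2508 0.22 81.7
```

```text
t 5.97 pos [ 0.5496 -0.2213  0.2353] rot [-1.7979e+02 -1.1000e-01  1.0401e+02] q [ 45.  16. -30.  95.   8.  72.  27.] F [ 0.2  0.8 -3.9] w 0.0351
shift in present axes 0.4631 0.0943 0.0153
shift in axes after turn 0.4642 -0.0886 0.0153
turn tool z 22.31 tilt: roll,pitch [-1.7979e+02 -1.1000e-01]
```

{"name": "carry_out", "arguments": {"increments": "0 0.02 0.004 0 0 0 2.2;0 0.04 0.007 0 0 0 2.2;0 0.05 0.006 0 0 0 2.2;0 0.05 0.004 0 0 0 2.2;0 0.05 0.001 0 0 0 2.2;0 0.05 -0.001 0.005 0 0 2.2;0 0.05 -0.003 0.005 0 0 2.2;0 0.05 -0.005 0.005 0 0 2.2;0 0.04 -0.006 0 0 0 2.2;0 0.02 -0.005 0 0 0 2.2;0 0 0 0 0 0 0"}}

```text
time_s: 7.35
tool_pos: [0.5127, 0.2112, 0.2015]
tool_rot: [-178.3, 0.2, 81.2]
force: [-0.7, -0.5, -3.3]
grip_width: 0.0352
```

```bash
python3 go.py 0.529 0.2508 0.20 81.7
```

```text
t 7.35 pos [0.5127 0.2112 0.2015] rot [-1.7825e+02  1.6000e-01  8.1200e+01] q [ 12.  16. -43. 101.  11.  69. -42.] F [-0.7 -0.5 -3.3] w 0.0352
shift in present axes 0.0417 0.0101 0.0015
shift in axes after turn 0.0416 0.0104 0.0015
turn tool z -0.5 tilt: roll,pitch [-1.7825e+02  1.6000e-01]
```

{"name": "carry_out", "arguments": {"increments": "0 0.021 0.005 0 -0.9 0 -0.3;0 0.02 0.005 0 -0.9 0 -0.2;0 0 0 0 0 0 0"}}

```text
time_s: 7.72
tool_pos: [0.5289, 0.245, 0.1971]
tool_rot: [-179.9, 0.5, 81.6]
force: [-0.3, -0.4, -1.9]
grip_width: 0.0351
```

```bash
python3 go.py 0.529 0.2508 0.091 81.7;python3 - <<'E'
from cell import *; from h import *
o=get_obs(); t=o["tool_pos"]
c=[t[0],t[1],t[2]-.051]; print(c)
for n in("scene","top"):
    p=read_camera(n); im=p["img"].copy()
    for m in masks_of("long_tube_center",p)[:1]:
        print(n,m["confidence"],m["bbox"],m["pixels"].sum())
    for parts,q in((cradle(),(.529,.2508,0,-8.31)),(tube(.19),(*c,o["tool_rot"][2]-90))):
        for X in place(parts,*q): cv2.polylines(im,[np.round(cv2.convexHull(proj(p,X).astype(np.float32))*16).astype(int)],True,(0,255,255),1,cv2.LINE_AA,4)
    a=im[200:410,240:500] if n=="scene" else im[130:290,60:300]
    cv2.imwrite(f"pics/{n}_2.png",cv2.resize(a,None,fx=2.5,fy=2.5,interpolation=cv2.INTER_CUBIC))
E
```

```text
t 7.72 pos [0.5289 0.245  0.1971] rot [-179.85    0.5    81.58] q [  8.  19. -43.  98.  14.  68. -47.] F [-0.3 -0.4 -1.9] w 0.0351
shift in present axes 0.0058 -0.0008 0.1061
shift in axes after turn 0.0058 -0.0008 0.1061
turn tool z -0.12 tilt: roll,pitch [-179.85    0.5 ]
[np.float64(0.5289468410327056), np.float64(0.24498512451335558), np.float64(0.14611719766162357)]
scene 0.82 [311.9, 239.0, 392.5, 349.2] 1566
top 0.7 [158.9, 177.1, 197.9, 202.1] 574
```

View pics/scene_2.png

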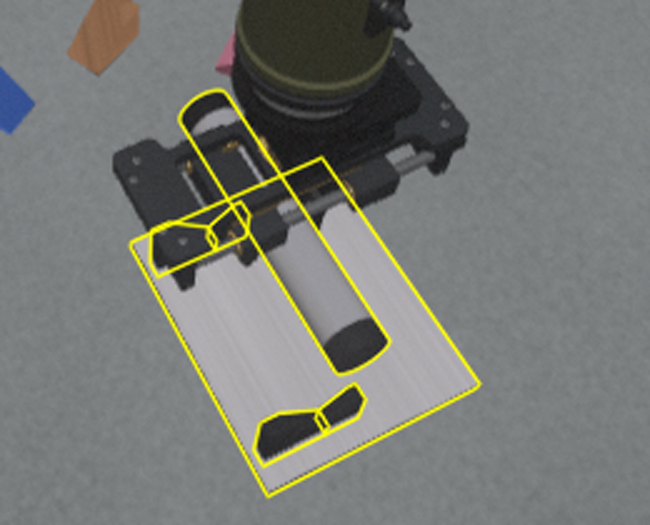

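View pics/top_2.png

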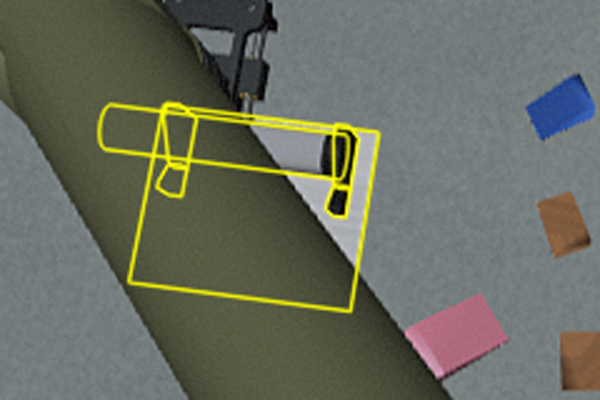

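The held tube matches its model within about 2 mm (its end cap is at crop (355,345) in the scene view). Descending in checked steps.

{"name": "carry_out", "arguments": {"increments": "0 0.006 -0.001 0.02 0 0.5 0;0 0.002 0 0.02 0 0 0;0 0.002 0 0.02 0 0 0;0 0 0 0 0 0 0"}}

```text
time_s: 8.43
tool_pos: [0.5305, 0.2497, 0.1349]
tool_rot: [-179.9, 0.2, 81.2]
force: [0.7, -0.1, -2.4]
grip_width: 0.035
```

```bash
python3 go.py 0.529 0.2508 0.091 81.7
```

```text
t 8.43 pos [0.5305 0.2497 0.1349] rot [-179.94    0.2    81.17] q [  6.  23. -41. 101.  17.  62. -50.] F [ 0.7 -0.1 -2.4] w 0.035
shift in present axes 0.0009 -0.0016 0.0439
shift in axes after turn 0.0009 -0.0016 0.0439
turn tool z -0.53 tilt: roll,pitch [-179.94    0.2 ]
```

{"name": "carry_out", "arguments": {"increments": "0 0.002 -0.0015 0.012 0 0.2 -0.4;0 0.001 0 0.012 0 0 -0.1;0 0 0 0.006 0 0 0;0 0 0 0 0 0 0"}}

```text
time_s: 8.93
tool_pos: [0.53, 0.2534, 0.1036]
tool_rot: [180.0, -0.1, 81.7]
force: [0.4, 0.9, -3.6]
grip_width: 0.0352
```

```bash
python3 go.py 0.529 0.2508 0.091 81.7
python3 - <<'E'
from cell import *; from h import *
o=get_obs(); t=o["tool_pos"]
p=read_camera("scene"); im=p["img"].copy()
print([(round(m["confidence"],2),m["bbox"]) for m in masks_of("long_tube_center",p)[:1]])
for parts,q in((cradle(),(.529,.2508,0,-8.31)),(tube(.19),(t[0],t[1],t[2]-.051,o["tool_rot"][2]-90))):
    for X in place(parts,*q): cv2.polylines(im,[np.round(cv2.convexHull(proj(p,X).astype(np.float32))*16).astype(int)],True,(0,255,255),1,cv2.LINE_AA,4)
a=np.hstack([p["img"][230:410,270:450],im[230:410,270:450]])
cv2.imwrite("pics/scene_3.png",cv2.resize(a,None,fx=2.2,fy=2.2,interpolation=cv2.INTER_CUBIC))
E
```

```text
t 8.93 pos [0.53   0.2534 0.1036] rot [ 1.80e+02 -6.00e-02  8.17e+01] q [  5.  26. -40. 103.  19.  59. -51.] F [ 0.4  0.9 -3.6] w 0.0352
shift in present axes -0.0027 -0.0006 0.0126
shift in axes after turn -0.0027 -0.0006 0.0126
turn tool z 0.0 tilt: roll,pitch [ 1.8e+02 -6.0e-02]
[(0.92, [313.4, 270.4, 390.0, 378.6])]
```

View pics/scene_3.png

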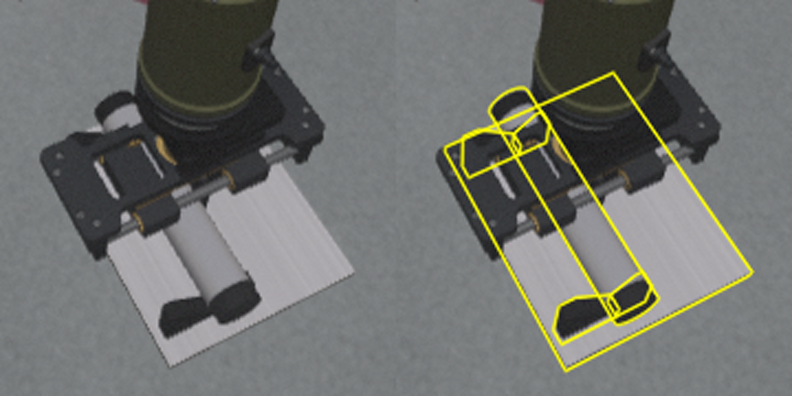

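The tube overlays its model (near cap at crop (236,300)) and sits above the Vs. Lowering the last 12 mm.

{"name": "carry_out", "arguments": {"increments": "0 -0.0027 -0.0006 0.004 0 0 0;0 0 0 0.004 0 0 0;0 0 0 0.002 0 0 0;0 0 0 0 0 0 0"}}

```text
time_s: 9.52
tool_pos: [0.5299, 0.2508, 0.0944]
tool_rot: [179.8, -0.1, 81.7]
force: [-0.1, 0.4, -1.7]
grip_width: 0.0351
```

```bash
python3 go.py 0.529 0.2508 0.091 81.7
```

```text
t 9.53 pos [0.5299 0.2508 0.0944] rot [ 1.7985e+02 -1.2000e-01  8.1680e+01] q [  5.  26. -40. 103.  20.  58. -51.] F [-0.1  0.4 -1.7] w 0.0351
shift in present axes -0.0002 -0.0009 0.0034
shift in axes after turn -0.0002 -0.0009 0.0034
turn tool z -0.02 tilt: roll,pitch [ 1.7985e+02 -1.2000e-01]
```

{"name": "carry_out", "arguments": {"increments": "0 -0.0002 -0.0009 0.0015 0 0 0;0 0 0 0.0015 0 0 0;0 0 0 0 0 0 0"}}

```text
time_s: 9.9
tool_pos: [0.5289, 0.251, 0.0924]
tool_rot: [179.8, -0.1, 81.7]
force: [-0.3, -0.3, -3.3]
grip_width: 0.0352
```

```bash
python3 go.py 0.529 0.2508 0.091 81.7
```

```text
t 9.9 pos [0.5289 0.251  0.0924] rot [ 1.7984e+02 -8.0000e-02  8.1690e+01] q [  5.  26. -40. 103.  20.  57. -51.] F [-0.3 -0.3 -3.3] w 0.0352
shift in present axes -0.0001 0.0002 0.0014
shift in axes after turn -0.0001 0.0002 0.0014
turn tool z -0.01 tilt: roll,pitch [ 1.7984e+02 -8.0000e-02]
```

{"name": "carry_out", "arguments": {"increments": "0 0 0 0.0012 0 0 0;0 0 0 0.0008 0 0 0;0 0 0 0 0 0 0"}}

```text
time_s: 10.28
tool_pos: [0.5289, 0.2511, 0.0924]
tool_rot: [179.8, -0.0, 81.7]
force: [-1.0, -0.1, -2.4]
grip_width: 0.0354
```

```bash
python3 go.py 0.529 0.2508 0.091 81.7
```

```text
t 10.28 pos [0.5289 0.2511 0.0924] rot [179.81  -0.    81.69] q [  5.  26. -40. 103.  20.  57. -51.] F [-1.  -0.1 -2.4] w 0.0354
shift in present axes -0.0003 0.0002 0.0014
shift in axes after turn -0.0003 0.0002 0.0014
turn tool z -0.01 tilt: roll,pitch [179.81  -0.  ]
```

{"name": "carry_out", "arguments": {"increments": "0 0 0 0.003 0 0 0;0 0 0 0.001 0 0 0"}}

```text
time_s: 10.52
tool_pos: [0.5289, 0.2513, 0.0923]
tool_rot: [179.8, 0.2, 81.7]
force: [-2.9, -1.7, 4.0]
grip_width: 0.0352
```

```bash
python3 go.py 0.529 0.2508 0.091 81.7
```

```text
t 10.53 pos [0.5289 0.2513 0.0923] rot [1.7978e+02 1.6000e-01 8.1680e+01] q [  5.  26. -40. 103.  20.  58. -51.] F [-2.9 -1.7  4. ] w 0.0352
shift in present axes -0.0004 0.0002 0.0013
shift in axes after turn -0.0004 0.0002 0.0013
turn tool z -0.02 tilt: roll,pitch [1.7978e+02 1.6000e-01]
```

Contact at the expected height, so the tube is seated. Release.

{"name": "carry_out", "arguments": {"increments": "0.5 0 0 0 0 0 0;0.8 0 0 0 0 0 0;0.8 0 0 0 0 0 0;0.8 0 0 0 0 0 0;0.8 0 0 -0.01 0 0 0;0.8 0 0 -0.03 0 0 0;0.8 0 0 -0.05 0 0 0;1 0 0 -0.05 0 0 0;1 0 0 0 0 0 0"}}

```text
time_s: 11.65
tool_pos: [0.5293, 0.2527, 0.2385]
tool_rot: [179.6, -0.1, 81.7]
force: [1.0, 0.4, 0.1]
grip_width: 0.0818
```

```bash
python3 go.py 0.473 -0.0273 0.20 17
cat > chk.py <<'E'
from cell import *; from h import *; import sys
p=read_camera("scene"); im=p["img"].copy()
m=masks_of("long_tube_center",p)[0]; print(round(m["confidence"],2),m["bbox"],m["pixels"].sum())
r,f,a=fit([(p,m["pixels"].astype(float))],tube(.19),.04,[.529,.2508,-8.3]); print("tube fit",r.round(4),round(f,1))
d=Rz(8.31)@np.array([r[0]-.529,r[1]-.2508,0]); print("in cradle frame",d.round(4))
for parts,q in((cradle(),(.529,.2508,0,-8.31)),(tube(.19),(r[0],r[1],.04,r[2]))):
    for X in place(parts,*q): cv2.polylines(im,[np.round(cv2.convexHull(proj(p,X).astype(np.float32))*16).astype(int)],True,(0,255,255),1,cv2.LINE_AA,4)
a=np.hstack([p["img"][230:410,270:450],im[230:410,270:450]])
cv2.imwrite(sys.argv[1],cv2.resize(a,None,fx=2.2,fy=2.2,interpolation=cv2.INTER_CUBIC))
E
python3 chk.py pics/scene_4.png
```

```text
t 11.65 pos [0.5293 0.2527 0.2385] rot [ 1.7961e+02 -7.0000e-02  8.1730e+01] q [  9.  17. -44.  96.  13.  72. -46.] F [1.  0.4 0.1] w 0.0818
shift in present axes -0.2851 -0.0155 0.0385
shift in axes after turn -0.1357 0.2513 0.0385
turn tool z 64.73 tilt: roll,pitch [ 1.7961e+02 -7.0000e-02]
0.66 [323.2, 296.3, 387.3, 378.1] 1889
tube fit [ 0.5289  0.2517 -8.3937] 622.6
in cradle frame [-0.0002  0.0008  0.    ]
```

View pics/scene_4.png

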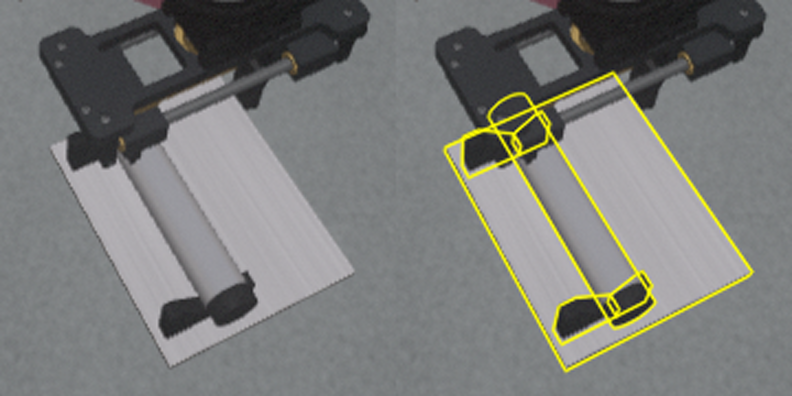

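The tube lies seated in both Vs, within about 1 mm of centre. For the wedge I use the half-turned grasp (yaw 197°), which keeps joint 7 away from its limit at the cradle.

{"name": "carry_out", "arguments": {"increments": "1 0 0 0 0 0 -10.5;1 0 0 0 0 0 -10.5;1 0 0 0 0 0 -10.5;1 0 0 0 0 0 -10.5;1 0 0 0 0 0 -10.5;1 0 0 0 0 0 -10.5;1 0 0 0 0 0 -10.5;1 0 0 0 0 0 -10.5;1 0 0 0 0 0 -10.5;1 0 0 0 0 0 -10.5;1 0 0 0 0 0 -10.5;1 0.022 -0.042 0 0 0 0;1 0.024 -0.045 0.005 0 0 0;1 0.024 -0.045 0.01 0 0 0;1 0.024 -0.045 0.01 0 0 0;1 0.02 -0.04 0.01 0 0 0;1 0 0 0 0 0 0"}}

```text
time_s: 13.88
tool_pos: [0.4784, -0.0054, 0.1745]
tool_rot: [179.6, -2.6, -159.7]
force: [-0.4, 1.3, 0.0]
grip_width: 0.0867
```

```bash
python3 go.py 0.473 -0.0273 0.16 197
```

```text
t 13.88 pos [ 0.4784 -0.0054  0.1745] rot [ 179.55   -2.62 -159.7 ] q [ 60.  14. -68. 112.  15.  66.  96.] F [-0.4  1.3  0. ] w 0.0867
shift in present axes 0.0126 -0.0187 0.0145
shift in axes after turn 0.0115 -0.0194 0.0145
turn tool z 3.3 tilt: roll,pitch [179.55  -2.62]
```

{"name": "carry_out", "arguments": {"increments": "1 0.006 -0.01 0 0.4 -1.5 1.7;1 0.006 -0.009 0 0 -1.1 1.6;1 0 0 0 0 0 0"}}

```text
time_s: 14.25
tool_pos: [0.4715, -0.0252, 0.1725]
tool_rot: [179.7, -0.1, -163.0]
force: [0.1, 0.4, 0.6]
grip_width: 0.0868
```

```bash
python3 go.py 0.473 -0.0273 0.075 197
python3 - <<'E'
from cell import *; from h import *
p=read_camera("wrist"); im=p["img"].copy()
for m in masks_of("chock_grip",p): print(round(m["confidence"],2),m["bbox"])
for X in place(wedge(),.473,-.0273,.02,17.3): cv2.polylines(im,[np.round(cv2.convexHull(proj(p,X).astype(np.float32))).astype(int)],True,(0,255,255),1)
cv2.imwrite("pics/w2.png",im)
p=read_camera("top"); m=min(masks_of("chock_grip",p),key=lambda m:abs(m["bbox"][0]-274)+abs(m["bbox"][1]-207)); print(m["bbox"],m["confidence"])
E
```

```text
t 14.25 pos [ 0.4715 -0.0252  0.1725] rot [ 1.7973e+02 -1.1000e-01 -1.6298e+02] q [ 66.  11. -69. 114.  11.  63.  98.] F [0.1 0.4 0.6] w 0.0868
shift in present axes -0.0008 -0.0024 0.0975
shift in axes after turn -0.0008 -0.0024 0.0975
turn tool z 0.02 tilt: roll,pitch [ 1.7973e+02 -1.1000e-01]
0.95 [378.9, 88.0, 530.4, 181.2]
0.88 [259.5, 187.3, 308.5, 250.6]
0.77 [214.2, 322.2, 283.3, 361.7]
0.73 [230.3, 6.7, 363.6, 105.5]
[221.3, 247.3, 262.1, 286.8] 0.77
```

View pics/w2.png

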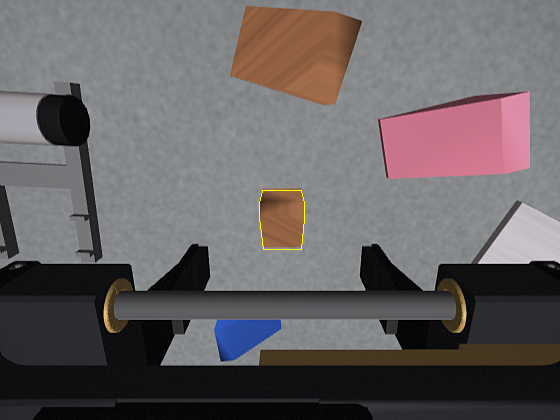

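The wrist view shows the small brown wedge at (283,219) between the fingers and its model outline fits to about 1 px. The large brown (296,55), pink (455,135) and blue (247,338) wedges stay clear. Descending in two steps.

{"name": "carry_out", "arguments": {"increments": "1 -0.001 -0.0024 0.02 0.3 0 0;1 0 0 0.025 0 0 0;1 0 0 0.02 0 0 0;1 0 0 0 0 0 0"}}

```text
time_s: 14.95
tool_pos: [0.4757, -0.0229, 0.1067]
tool_rot: [179.9, 0.1, -162.5]
force: [-0.2, -0.3, -0.8]
grip_width: 0.0869
```

```bash
python3 go.py 0.473 -0.0273 0.075 197
```

```text
t 14.95 pos [ 0.4757 -0.0229  0.1067] rot [ 1.7993e+02  6.0000e-02 -1.6253e+02] q [ 58.  18. -64. 117.  20.  56.  91.] F [-0.2 -0.3 -0.8] w 0.0869
shift in present axes 0.0039 -0.0034 0.0317
shift in axes after turn 0.0039 -0.0034 0.0317
turn tool z 0.47 tilt: roll,pitch [1.7993e+02 6.0000e-02]
```

{"name": "carry_out", "arguments": {"increments": "1 0.004 -0.004 0.015 0 0 0.5;1 0.001 0 0.012 0 0 0;1 0 0 0.004 0 0 0;1 0 0 0 0 0 0"}}

```text
time_s: 15.45
tool_pos: [0.4732, -0.0282, 0.0751]
tool_rot: [180.0, 0.2, -163.0]
force: [0.4, -0.7, 0.2]
grip_width: 0.0873
```

```bash
python3 go.py 0.473 -0.0273 0.075 197.2
```

```text
t 15.45 pos [ 0.4732 -0.0282  0.0751] rot [ 1.7998e+02  1.7000e-01 -1.6303e+02] q [ 56.  21. -62. 119.  24.  53.  88.] F [ 0.4 -0.7  0.2] w 0.0873
shift in present axes -0.0001 0.0009 0.0001
shift in axes after turn -0.0001 0.0009 0.0001
turn tool z -0.23 tilt: roll,pitch [1.7998e+02 1.7000e-01]
```

{"name": "carry_out", "arguments": {"increments": "0.6 0 0.0009 0 0 0 0;0.2 0 0 0 0 0 0;0.2 0 0 0 0 0 0;0.2 0 0 0 0 0 0;0.2 0 0 0 0 0 0;0 0 0 0 0 0 0", "force": 25}}

```text
time_s: 16.2
tool_pos: [0.4738, -0.0273, 0.0762]
tool_rot: [-179.9, 0.3, -163.0]
force: [-0.7, -0.9, -0.7]
grip_width: 0.035
```

```bash
python3 go.py 0.473 -0.0273 0.075 197.2; python3 -c "
from h import *
u=Rz(-8.31)@np.array([-.065,0.0,0])+[.529,.2508,0]; print('stand',u); print(Rz(-8.31)@np.array([-.031,0.0,0])+[.529,.2508,0])"
```

```text
t 16.2 pos [ 0.4738 -0.0273  0.0762] rot [-179.94    0.28 -163.04] q [ 56.  21. -62. 119.  23.  53.  88.] F [-0.7 -0.9 -0.7] w 0.035
shift in present axes 0.0008 0.0003 0.0012
shift in axes after turn 0.0008 0.0003 0.0012
turn tool z -0.24 tilt: roll,pitch [-179.94    0.28]
stand [0.46468246 0.26019438 0.        ]
[0.49832548 0.2552804  0.        ]
```

{"name": "carry_out", "arguments": {"increments": "0 0 0 -0.01 0 0 0;0 0 0 -0.03 0 0 0;0 0 0 -0.04 0 0 0;0 0 0 -0.03 0 0 0;0 0 0 0 0 0 0"}}

```text
time_s: 16.82
tool_pos: [0.473, -0.0266, 0.1905]
tool_rot: [-180.0, 0.2, -162.9]
force: [0.1, 1.3, -0.5]
grip_width: 0.0338
```

```bash
python3 go.py 0.4647 0.2602 0.16 171.7;python3 - <<'E'
from cell import *; from h import *
o=get_obs(); t=o["tool_pos"]
p=read_camera("wrist"); im=p["img"].copy()
cv2.imwrite("pics/w3.png",im)
E
```

```text
t 16.82 pos [ 0.473  -0.0266  0.1905] rot [-179.97    0.19 -162.93] q [ 68.   9. -71. 113.   9.  64. 100.] F [ 0.1  1.3 -0.5] w 0.0338
shift in present axes -0.0763 0.2766 0.0305
shift in axes after turn 0.0496 0.2826 0.0305
turn tool z 25.37 tilt: roll,pitch [-179.97    0.19]
```

View pics/w3.png

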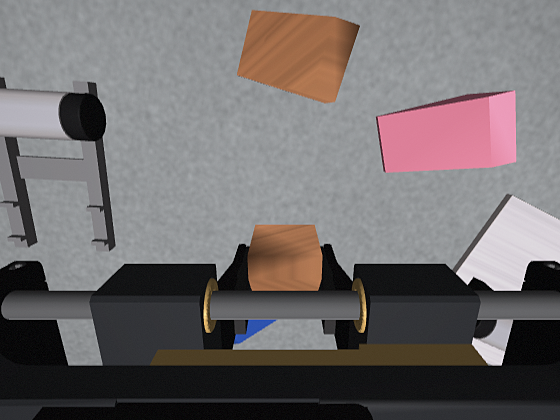

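The wedge is held upright between the pads (285,255). Transit to the cradle.

{"name": "carry_out", "arguments": {"increments": "0 -0.005 0.02 0 0 0 3.2;0 -0.008 0.035 0 0 0 3.2;0 -0.006 0.04 0 0 0 3.2;0 -0.003 0.04 0 0 0 3.2;0 0 0.04 0 0 0 3.2;0 0.003 0.04 0 0 0 3.2;0 0.005 0.035 0 0 0 3.2;0 0.003 0.02 0 0 0 3;0 0 0 0 0 0 0"}}

```text
time_s: 18.0
tool_pos: [0.4496, 0.2505, 0.1778]
tool_rot: [-179.8, -1.0, 170.8]
force: [-0.6, -0.6, -0.5]
grip_width: 0.0337
```

```bash
python3 go.py 0.4647 0.2602 0.16 171.7
```

```text
t 18.0 pos [0.4496 0.2505 0.1778] rot [-179.82   -1.03  170.76] q [ 26.  19. -66. 108.  18.  66.  34.] F [-0.6 -0.6 -0.5] w 0.0337
shift in present axes -0.0134 0.012 0.0178
shift in axes after turn -0.0136 0.0118 0.0178
turn tool z -0.94 tilt: roll,pitch [-179.82   -1.03]
```

{"name": "carry_out", "arguments": {"increments": "0 -0.007 0.006 0.009 -0.2 -1 -0.9;0 -0.007 0.006 0.008 0 0 0;0 0 0 0 0 0 0"}}

```text
time_s: 18.38
tool_pos: [0.4664, 0.2573, 0.1573]
tool_rot: [-179.9, -0.1, 171.6]
force: [0.1, 0.6, -0.2]
grip_width: 0.0338
```

```bash
python3 go.py 0.4647 0.2602 0.11 171.7;python3 - <<'E'
from cell import *; from h import *
o=get_obs(); t=o["tool_pos"]
p=read_camera("scene"); im=p["img"].copy()
ms=masks_of("chock_grip",p); print([(round(m["confidence"],2),m["bbox"]) for m in ms])
for parts,q in((cradle(),(.529,.2508,0,-8.31)),(tube(.19),(.529,.2508,.04,-8.31)),(wedge(),(t[0],t[1],t[2]-.056,o["tool_rot"][2]-180))):
    for X in place(parts,*q): cv2.polylines(im,[np.round(cv2.convexHull(proj(p,X).astype(np.float32))*16).astype(int)],True,(0,255,255),1,cv2.LINE_AA,4)
a=np.hstack([p["img"][230:410,270:450],im[230:410,270:450]])
cv2.imwrite("pics/scene_5.png",cv2.resize(a,None,fx=2.2,fy=2.2,interpolation=cv2.INTER_CUBIC))
E
```

```text
t 18.38 pos [0.4664 0.2573 0.1573] rot [-1.7986e+02 -1.0000e-01  1.7162e+02] q [ 23.  22. -64. 107.  22.  65.  33.] F [ 0.1  0.6 -0.2] w 0.0338
shift in present axes 0.0021 0.0026 0.0473
shift in axes after turn 0.0021 0.0026 0.0473
turn tool z -0.08 tilt: roll,pitch [-1.7986e+02 -1.0000e-01]
[(0.95, [360.3, 273.7, 382.9, 312.3]), (0.88, [297.9, 162.7, 338.6, 199.1]), (0.83, [222.7, 220.7, 254.7, 250.3]), (0.82, [326.3, 205.0, 371.6, 232.8])]
```

View pics/scene_5.png

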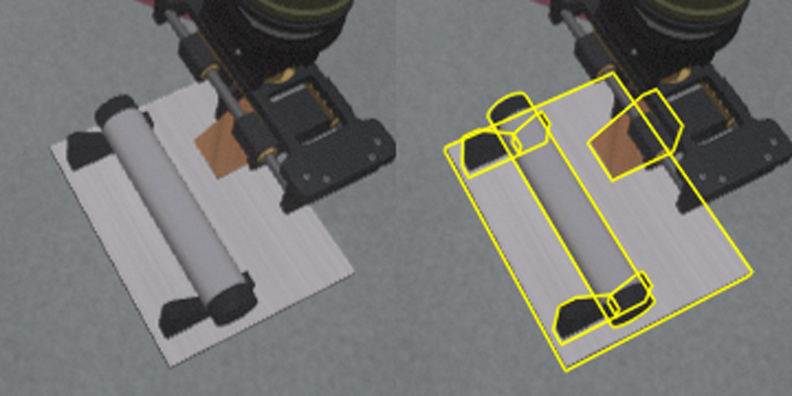

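The held wedge, thin end towards the tube at crop (220,170), matches its model within about 2 px. Tube and cradle also match. Lowering.

{"name": "carry_out", "arguments": {"increments": "0 0.002 0.0026 0.015 0 0 0;0 0 0 0.02 0 0 0;0 0 0 0.01 0 0 0;0 0 0 0 0 0 0"}}

```text
time_s: 18.98
tool_pos: [0.464, 0.2594, 0.1094]
tool_rot: [-179.8, -0.1, 171.6]
force: [0.2, -0.0, -1.0]
grip_width: 0.0338
```

```bash
python3 go.py 0.4647 0.2602 0.085 171.7; python3 chk.py pics/scene_6.png
```

```text
t 18.98 pos [0.464  0.2594 0.1094] rot [-1.7979e+02 -8.0000e-02  1.7158e+02] q [ 20.  26. -61. 110.  26.  60.  29.] F [ 0.2 -0.  -1. ] w 0.0338
shift in present axes -0.0006 0.0009 0.0244
shift in axes after turn -0.0006 0.0009 0.0244
turn tool z -0.12 tilt: roll,pitch [-1.7979e+02 -8.0000e-02]
0.67 [316.1, 271.5, 387.2, 379.6] 2402
tube fit [ 0.5288  0.2518 -8.642 ] 95.9
in cradle frame [-0.0004  0.001   0.    ]
```

View pics/scene_6.png

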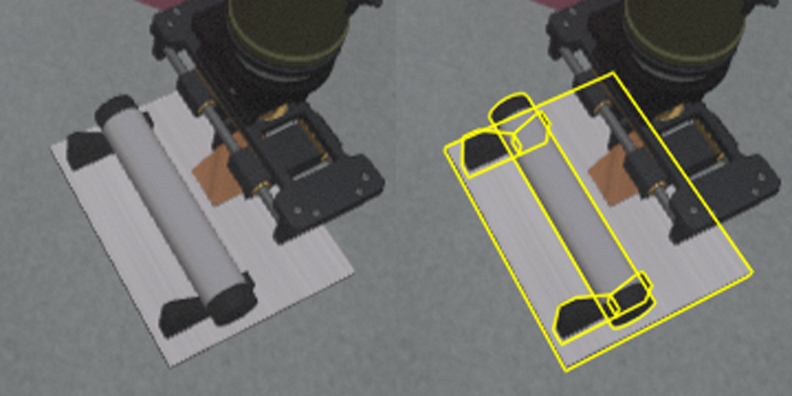

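The tube is centred within 1 mm along its axis. Lower the wedge onto the plate.

{"name": "carry_out", "arguments": {"increments": "0 -0.0006 0.001 0.01 -0.2 0 0;0 0 0 0.008 0 0 0;0 0 0 0.003 0 0 0;0 0 0 0 0 0 0"}}

```text
time_s: 19.58
tool_pos: [0.466, 0.261, 0.0887]
tool_rot: [179.9, 0.1, 171.6]
force: [0.1, 0.4, -0.8]
grip_width: 0.0337
```

```bash
python3 go.py 0.4647 0.2602 0.084 171.7
```

```text
t 19.57 pos [0.466  0.261  0.0887] rot [1.7990e+02 9.0000e-02 1.7155e+02] q [ 18.  28. -59. 110.  28.  58.  28.] F [ 0.1  0.4 -0.8] w 0.0337
shift in present axes 0.0012 -0.001 0.0047
shift in axes after turn 0.0012 -0.001 0.0047
turn tool z -0.15 tilt: roll,pitch [1.799e+02 9.000e-02]
```

{"name": "carry_out", "arguments": {"increments": "0 0.0012 -0.001 0.003 0.1 0.1 -0.1;0 0 0 0.0025 0 0 0;0 0 0 0.001 0 0 0"}}

```text
time_s: 19.95
tool_pos: [0.4646, 0.2604, 0.0844]
tool_rot: [-179.8, 0.0, 171.7]
force: [-3.3, -2.2, 9.4]
grip_width: 0.0341
```

```bash
python3 go.py 0.4647 0.2602 0.084 171.7
```

```text
t 19.95 pos [0.4646 0.2604 0.0844] rot [-1.7985e+02  1.0000e-02  1.7166e+02] q [ 18.  28. -59. 110.  29.  58.  28.] F [-3.3 -2.2  9.4] w 0.0341
shift in present axes -0.0001 -0.0002 0.0004
shift in axes after turn -0.0001 -0.0002 0.0004
turn tool z -0.04 tilt: roll,pitch [-1.7985e+02  1.0000e-02]
```

On the plate (z as predicted, 9 N). Slide forward.

{"name": "carry_out", "arguments": {"increments": "0 0 0 0 0 0 0;0 -0.006 0 0 0 0 0;0 -0.006 0 0 0 0 0;0 -0.006 0 0 0 0 0;0 -0.004 0 0 0 0 0;0 0 0 0 0 0 0"}}

```text
time_s: 20.7
tool_pos: [0.4887, 0.2569, 0.0845]
tool_rot: [-179.9, 0.1, 171.6]
force: [0.9, 0.8, -0.3]
grip_width: 0.0336
```

```bash
python3 go.py 0.4983 0.2553 0.0842 171.7
```

```text
t 20.7 pos [0.4887 0.2569 0.0845] rot [-1.7989e+02  6.0000e-02  1.7162e+02] q [ 17.  30. -58. 108.  30.  59.  29.] F [ 0.9  0.8 -0.3] w 0.0336
shift in present axes -0.0097 -0.0002 0.0003
shift in axes after turn -0.0097 -0.0002 0.0003
turn tool z -0.08 tilt: roll,pitch [-1.7989e+02  6.0000e-02]
```

{"name": "carry_out", "arguments": {"increments": "0 -0.003 0 0.0004 0 0 0;0 -0.003 0 0 0 0 0;0 0 0 0 0 0 0"}}

```text
time_s: 21.08
tool_pos: [0.4946, 0.2566, 0.0845]
tool_rot: [-179.9, 0.0, 171.7]
force: [1.1, -0.6, 0.2]
grip_width: 0.034
```

```bash
python3 go.py 0.4983 0.2553 0.0842 171.7
```

```text
t 21.07 pos [0.4946 0.2566 0.0845] rot [-1.7990e+02  5.0000e-02  1.7166e+02] q [ 17.  30. -57. 107.  30.  59.  29.] F [ 1.1 -0.6  0.2] w 0.034
shift in present axes -0.0038 -0.0007 0.0003
shift in axes after turn -0.0038 -0.0007 0.0003
turn tool z -0.04 tilt: roll,pitch [-1.799e+02  5.000e-02]
```

{"name": "carry_out", "arguments": {"increments": "0 -0.002 -0.0006 0.0003 0 0 0;0 0 0 0 0 0 0"}}

```text
time_s: 21.32
tool_pos: [0.4965, 0.2561, 0.0845]
tool_rot: [-179.9, 0.1, 171.7]
force: [1.0, -0.3, 0.9]
grip_width: 0.0337
```

```bash
python3 go.py 0.4983 0.2553 0.0842 171.7
```

```text
t 21.32 pos [0.4965 0.2561 0.0845] rot [-1.7992e+02  6.0000e-02  1.7169e+02] q [ 17.  31. -57. 107.  30.  59.  29.] F [ 1.  -0.3  0.9] w 0.0337
shift in present axes -0.0019 -0.0005 0.0003
shift in axes after turn -0.0019 -0.0005 0.0003
turn tool z -0.01 tilt: roll,pitch [-1.7992e+02  6.0000e-02]
```

{"name": "carry_out", "arguments": {"increments": "0 -0.0015 -0.0005 0 0 0 0;0 0 0 0 0 0 0"}}

```text
time_s: 21.58
tool_pos: [0.498, 0.2553, 0.0845]
tool_rot: [-179.9, 0.1, 171.7]
force: [-0.6, 0.1, 1.1]
grip_width: 0.0337
```

```bash
python3 go.py 0.4983 0.2553 0.0842 171.7
python3 - <<'E'
from cell import *; from h import *
for n in("scene","wrist"):
    p=read_camera(n); im=p["img"]
    if n=="scene": im=cv2.resize(im[250:400,290:440],None,fx=4,fy=4,interpolation=cv2.INTER_CUBIC)
    cv2.imwrite(f"pics/{n}_7.png",im)
E
```

```text
t 21.57 pos [0.498  0.2553 0.0845] rot [-1.7992e+02  7.0000e-02  1.7169e+02] q [ 17.  31. -57. 107.  30.  59.  29.] F [-0.6  0.1  1.1] w 0.0337
shift in present axes -0.0003 0.0001 0.0003
shift in axes after turn -0.0003 0.0001 0.0003
turn tool z -0.01 tilt: roll,pitch [-1.7992e+02  7.0000e-02]
```

View pics/scene_7.png

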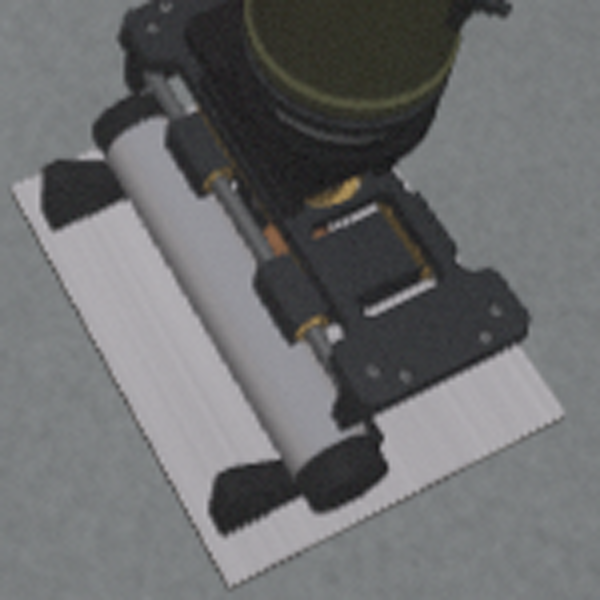

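The body is above the tube and the tube still sits in both Vs. The wedge is about 0.3 mm short by estimate with no contact force yet, so I keep pushing gently.

{"name": "carry_out", "arguments": {"increments": "0 -0.0015 0 0 0 0 0;0 0 0 0 0 0 0"}}

```text
time_s: 21.92
tool_pos: [0.4992, 0.2551, 0.0844]
tool_rot: [-179.9, 0.0, 171.7]
force: [-1.5, 0.3, 1.4]
grip_width: 0.0339
```

```bash
python3 go.py 0.4983 0.2553 0.0842 171.7
```

```text
t 21.93 pos [0.4992 0.2551 0.0844] rot [-1.7991e+02  4.0000e-02  1.7170e+02] q [ 17.  31. -57. 107.  30.  59.  29.] F [-1.5  0.3  1.4] w 0.0339
shift in present axes 0.0009 0.0 0.0002
shift in axes after turn 0.0009 0.0 0.0002
turn tool z -0.0 tilt: roll,pitch [-1.7991e+02  4.0000e-02]
```

{"name": "carry_out", "arguments": {"increments": "0 -0.0015 0 0 0 0 0"}}

```text
time_s: 22.05
tool_pos: [0.4995, 0.2551, 0.0844]
tool_rot: [-179.9, -0.1, 171.7]
force: [-6.8, -0.9, 8.6]
grip_width: 0.0335
```

```bash
python3 go.py 0.4983 0.2553 0.0842 171.7
```

```text
t 22.05 pos [0.4995 0.2551 0.0844] rot [-1.7986e+02 -1.0000e-01  1.7171e+02] q [ 17.  31. -57. 107.  30.  59.  29.] F [-6.8 -0.9  8.6] w 0.0335
shift in present axes 0.0012 -0.0 0.0002
shift in axes after turn 0.0012 -0.0 0.0002
turn tool z 0.01 tilt: roll,pitch [-1.7986e+02 -1.0000e-01]
```

Contact: the motion stalls with −6.8 N along x, 1 mm past the estimate. Relax, open, back away along the wedge, then lift.

{"name": "carry_out", "arguments": {"increments": "0 0 0 0 0 0 0;0.45 0 0 0 0 0 0;0.6 0 0 0 0 0 0;0.8 0 0 0 0 0 0;0.8 0 0 0 0 0 0;0.8 0 0 0 0 0 0"}}

```text
time_s: 22.8
tool_pos: [0.4993, 0.2554, 0.0838]
tool_rot: [-179.9, -0.1, 171.7]
force: [-0.4, 0.7, 0.7]
grip_width: 0.0671
```

```bash
python3 go.py 0.4983 0.2553 0.0842 171.7
```

```text
t 22.8 pos [0.4993 0.2554 0.0838] rot [-1.7990e+02 -1.3000e-01  1.7173e+02] q [ 17.  31. -57. 107.  30.  59.  29.] F [-0.4  0.7  0.7] w 0.0671
shift in present axes 0.001 -0.0002 -0.0004
shift in axes after turn 0.001 -0.0002 -0.0004
turn tool z 0.03 tilt: roll,pitch [-1.799e+02 -1.300e-01]
```

{"name": "carry_out", "arguments": {"increments": "0.8 0.007 0 -0.002 0 0 0;0.8 0.008 0 -0.006 0 0 0;0.8 0.003 0 -0.015 0 0 0;0.8 0.003 0 -0.03 0 0 0;0.8 0.01 0 -0.04 0 0 0;0.8 0.03 0 -0.04 0 0 0;0.8 0.04 0 -0.02 0 0 0;0.8 0 0 0 0 0 0"}}

```text
time_s: 23.8
tool_pos: [0.3967, 0.2722, 0.2464]
tool_rot: [-179.7, 0.3, 171.9]
force: [0.8, -1.0, 1.1]
grip_width: 0.0694
```

```bash
cat > chk2.py <<'E'
from cell import *; from h import *
ps=[];print(get_obs()["tool_pos"].round(3),get_obs()["time_s"])
for n in("scene","top","wrist"):
    p=read_camera(n); ps.append((n,p))
    c=p["img"]; 
    if n=="scene": c=cv2.resize(c[250:400,290:440],None,fx=4,fy=4,interpolation=cv2.INTER_CUBIC)
    if n=="top": c=cv2.resize(c[140:300,60:280],None,fx=3.5,fy=3.5,interpolation=cv2.INTER_CUBIC)
    cv2.imwrite(f"pics/{n}_8.png",c)
for n,p in ps:
    T=p
    for t in("long_tube_center","chock_grip","cradle"):
        for m in masks_of(t,p):
            u=[(m["bbox"][0]+m["bbox"][2])/2,(m["bbox"][1]+m["bbox"][3])/2]; w=ray(p,*u,.02)
            if abs(w[0]-.51)<.07 and abs(w[1]-.25)<.06: 
                print(n,t,round(m["confidence"],2),m["bbox"],m["pixels"].sum())
                if n=="scene" and t!="cradle":
                    parts,z,g=(tube(.19),.04,[.529,.2508,-8.3]) if t[0]=="l" else (wedge(),.028,[.4995,.255,-8.3])
                    r,f,a=fit([(p,m["pixels"].astype(float))],parts,z,g); d=Rz(8.31)@np.array([r[0]-.529,r[1]-.2508,0]); print("  fit",r.round(4),round(f,1),"cradle frame",d.round(4))
E
python3 chk2.py
```

```text
[0.397 0.272 0.246] 23.8
scene long_tube_center 0.56 [312.9, 272.0, 387.4, 375.8] 2415
  fit [ 0.5288  0.2509 -8.3007] 131.9 cradle frame [-0.0002  0.      0.    ]
scene chock_grip 0.59 [353.5, 301.7, 378.6, 332.9] 426
  fit [ 0.4971  0.255  -5.9304] 448.6 cradle frame [-0.0322 -0.0004  0.    ]
scene cradle 0.77 [296.0, 263.9, 428.9, 393.3] 7124
top long_tube_center 0.92 [112.0, 182.4, 203.4, 212.9] 1460
top chock_grip 0.84 [149.9, 207.0, 170.0, 221.7] 286
top cradle 0.73 [117.9, 169.2, 212.9, 255.3] 3416
wrist long_tube_center 0.67 [208.4, 318.7, 362.4, 328.4] 1303
wrist chock_grip 0.77 [267.2, 255.4, 303.7, 291.6] 1030
wrist cradle 0.93 [193.0, 205.6, 375.9, 354.5] 12484
```

View pics/scene_8.png

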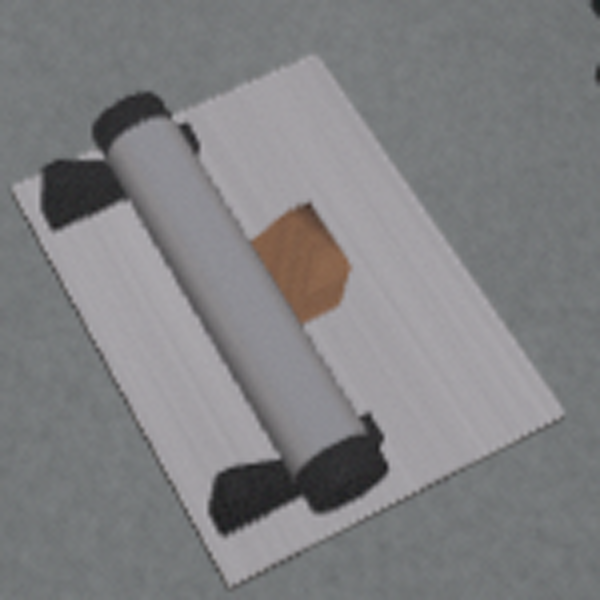

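View pics/wrist_8.png

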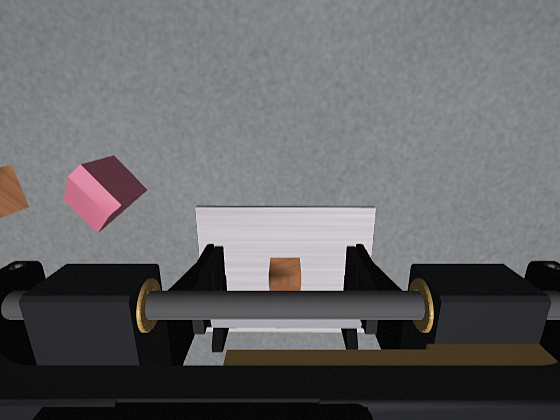

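The tube is seated and centred (fit 0 mm), with the wedge under its flank midway at crop (305,262). I refit the wedge with the tube's occlusion accounted for.

```bash
cat > chk3.py <<'E'
from cell import *; from h import *
V=[]
for n,c in(("scene",(366,317)),("top",(160,214))):
    p=read_camera(n); m=min(masks_of("chock_grip",p),key=lambda m:abs((m["bbox"][0]+m["bbox"][2])/2-c[0])+abs((m["bbox"][1]+m["bbox"][3])/2-c[1]))
    tb=max(masks_of("long_tube_center",p),key=lambda m:m["confidence"] if abs(m["bbox"][0]-(313 if n=="scene" else 112))<15 else 0)
    occ=1-render(p,place(tube(.19),.5288,.2509,.04,-8.3)); V.append((n,p,m["pixels"]*1.,occ,tb["pixels"]*1.))
for sel in(("scene","top"),("scene",),("top",)):
    vs=[v for v in V if v[0] in sel]
    f=lambda q: sum(np.abs(render(p,place(wedge(),q[0],q[1],.028,q[2]*1000))*occ-m).sum() for _,p,m,occ,_ in vs)
    g=np.array([.499,.255,-.0083]); r=minimize(f,g,method="Nelder-Mead",options=dict(initial_simplex=[g,g+[.005,0,0],g+[0,.005,0],g+[0,0,.005]],xatol=1e-5,fatol=.05))
    d=Rz(8.31)@np.array([r.x[0]-.529,r.x[1]-.2508,0]); print(sel,"cradle frame",d[:2].round(4),"yaw rel",round(r.x[2]*1000+8.31,1),"cost",round(r.fun,1))
    r,ff,_=fit([(v[1],v[4]) for v in vs],tube(.19),.04,[.529,.2508,-8.3]); d=Rz(8.31)@np.array([r[0]-.529,r[1]-.2508,0]); print("   tube",d[:2].round(4),round(r[2]+8.31,2),round(ff))
E
python3 chk3.py
```

```text
('scene', 'top') cradle frame [-0.0305 -0.0004] yaw rel 0.5 cost 53.7
   tube [0.0003 0.0016] -0.29 181
('scene',) cradle frame [-0.031  -0.0007] yaw rel -1.5 cost 24.3
   tube [0.0002 0.0017] -0.47 99
('top',) cradle frame [-0.0302 -0.0003] yaw rel 1.0 cost 26.1
   tube [0.0006 0.0005] -0.16 69
```

View pics/top_8.png

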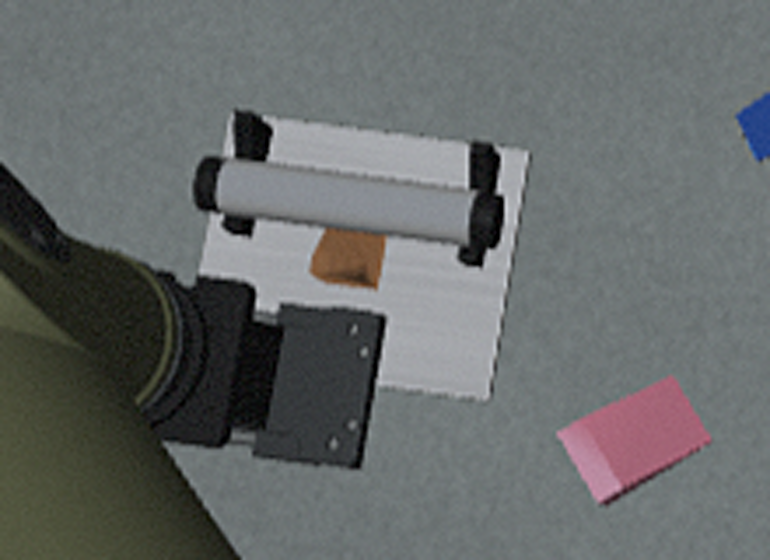

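The wedge is at x −30.5 mm (nominal contact −31), mid-way within 0.4 mm and square within about 1°. The robot is clear. Handing in.

Run:
```python
from cell import *
o=get_obs(); print(o["time_s"],o["force"].round(1)); print(sign_off())
```

```text
24.7 [0.4 0.2 0.7]
the job is handed in; nothing more can be done
None
```

The job is done and handed in at 24.7 s. The long tube lies in the two V-supports, and the smaller brown wedge is slid thin end first under its low side. The short tube, the larger brown wedge, and the pink and blue wedges were not touched.

**Tube:** the last camera fits put it within about 0.6 mm of the cradle axis. It is 0.5 to 1.7 mm from centre along its length, depending on the view, and within 0.5° of parallel.

**Wedge:** it stands at x −30.5 mm, against −31 nominal for just touching. It is within 0.7 mm of midway between the Vs.
- The final push stalled at about 7 N, which I took as contact with the tube. Contact rests on that and the camera fits, which resolve about 1 mm.
- The two views disagreed a little on squareness (−1.5° from one, +1.0° from the other, +0.5° combined). I treated that as measurement noise.

**Robot:** the gripper was open and backed well clear of the cradle, with force readings near zero at hand-in.

**Deviations:** the arm drifted about 12 mm along the tube while descending to the rack. I corrected this before closing the gripper.

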